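# Close the pod canister, then take its outer cap up for relabelling

### The arm

A 6-joint arm with a two-finger parallel gripper is mounted at the origin on a cart in front of the work surface, level with it; the furniture and walls round the work are solid. World frame = base frame: x ahead of the robot, y to its left, z up, the work surface at z = 0. Lengths are in m, angles in rad, forces in N, time in s.
With the tool pointing down it reaches from about 0.275 to 0.775 m from the base axis. Payload 14.6 kg.
Tool frame: the origin (TCP) lies at the very end of the fingers, on their centre line; the grasp point (between the pads) lies 19 mm behind it (arm.grip_point_offset is the y of the grasp point in the tool frame, in m); y points along the fingers, x is the direction in which the jaws open and shut, and the axes are right-handed (so a half turn about y gives the same grasp; the last joint's range is limited). The gripper opens to 85 mm and grips with 20 to 120 N. Pads are 22 mm wide; open, the fingers measure 114 mm over their backs; the gripper's body (76 mm by 85 mm) begins 54 mm behind the grasp point. The pads swing forward as they close: fully open they stand 13 mm farther back than shut.
Start: joints at [-1.445, 0.263, -0.048, 1.259, 0, 1.415], TCP at [0.145, -0.504, 0.231] pointing down, gripper open.
Joint ranges: [-2.65, 2.65], [-0.89, 1.7], [-1.18, 1.37], [-2.13, 2.11], [-1.35, 1.29], [-3.14, 3.14]. Speed limits (rad/s): [1.89, 1.89, 2.57, 2.79, 3.14, 3.14].

### API

Orientations are given as a unit quaternion [w, x, y, z].
In Python, from rig import arm gives the robot as it stands. The module is installed in compiled form; this text tells all that it offers.
- The arm moves only by the tool servo_tool, never from a script. Its argument "rows" is a list of rows, each a list of 3 entries, a list of its own where there are three numbers: the opening in per cent of the stroke, from 0 (shut) to 100 (fully open), then the shift along the tool's x, y, z in cm, then the turn about the tool's y in rad. A call has exactly 5 rows; each row is the pose to reach, as a shift and turn from the pose measured when the call began, along the tool's axes at that moment; what a row does not reach only later rows make up. A row lasts 1/8 s, in which the tool goes at most 62.5 mm and 10.7 degrees, less where a joint would pass 70% of its speed; a pose out of reach is approached as far as the arm can. A call with a gripper value outside its range is refused whole. The fingers move at their own pace and stop on an object; the grip force is fixed at half the most. Time passes only in rows, so rows that repeat a pose let the fingers close, or fill a call up. It gives the time, the measured TCP pose, the force and the opening at its end, in the units of the state.
- arm.get_state(): the state, without advancing time (a new reading comes with each control period).
- arm.camera(name): name is "scene" or "side" or "wrist"; returns the picture (420x560x3 uint8, blue, green, red); there is no depth.
- arm.camera_model(name): a dict with "fx", "fy", "cx", "cy" (pixels), "camera_from_world" (4x4, takes a point from world to camera coordinates). Camera axes: x right, y up, looking along -z (the intrinsics and any distortion apply to the point x, -y, -z); pixel columns grow to the right and rows downward; lengths in m; the calibration is good to about 2 mm. A picture is of the moment at which its call begins: read the wrist's pose just before it. camera_model takes no time and is no camera call; for the wrist camera it gives the pose at the moment of the call.
- arm.close_job(): hands the job in, once; it reports no verdict.
The state is a dict: "t": time; "joint_pos": joint angles; "joint_vel": joint speeds; "joint_torque": joint torques, N m; "ee_pos": TCP position; "tcp_rot": TCP orientation; "contact_force": force on the tool from outside, world axes, zero at the start; "moment": the same for the moment, N m; "finger_gap": opening from 0.0 (shut) to 1.0 (fully open).
Only numpy, scipy, OpenCV 4.12 (cv2) and the standard library are available. Lean on these libraries where they do the work, as an engineer would, in place of code of your own. Each camera call takes 0.05 s, during which the arm holds its last target.

### The job

The two lids of the stoneware coffee-pod canister stand nested on the cork coaster: carry them over together by the stopper's knob and lower them onto the canister, letting go only when the wooden stopper is fully home in the mouth, so that the pods stay fresh. The steel outer cap needs a new label, so then take hold of its collar and lift the cap straight off alone, leaving the stopper seated and undisturbed, and finish while still holding the cap level in the gripper, about a hand's breadth above where it sat. Do not knock or shift the canister or the things standing around.

Things in the scene. Friction and masses are not known exactly. Their poses are not given: they have to be found in the camera images.
- canister: Grey stoneware canister, upright, 92 mm across, 140 mm high, 1.3 kg, loose on the counter. Above its shoulder (112 to 121 mm up) a neck 76 mm in outside diameter with a round open mouth of 64 mm. Origin: centre of its underside; z up.
- canister_mouth (a point): Centre of the canister's mouth, in the plane of the rim, 140 mm above its underside.
- stopper: Inner lid: round wooden stopper, 67 mm high, 0.14 to 0.23 kg. Plug 60 mm across, 16 mm deep, foot chamfered to 52; flange 72 mm across, 16 to 20 mm up; stem 26 to 19 mm; knob 24 mm across, cylindrical 49 to 62 mm up, domed top. It stands on the coaster inside the cap; lifted by the knob it carries the cap on its flange. In the mouth: 2 mm play all round. Origin: centre of underside; z up.
- stopper_seat (a point): Centre of the underside of the stopper's flange, 16 mm above the stopper's underside; coincides with point canister_mouth when the stopper is home.
- stopper_knob (a point): On the stopper's axis at mid height of its knob, 56 mm above its underside. When nested, the cap's collar ends 15 mm below this point.
- cap: Outer lid: round steel cap, 88 mm across, 35 mm high, 0.12 kg. Skirt 14 mm deep, 82 mm inside, loose over the neck; flat top, its upper face 17 mm up; upright collar 42 mm outside, 17 to 35 mm up, open 29 mm bore up which the knob stands. Rests unfastened on the stopper's flange, origin 6 mm above the stopper's; must rise 61 mm to clear the knob. Origin: centre of skirt's lower edge; z up.
- cap_collar (a point): On the cap's axis at mid height of its collar, 26 mm above the skirt's edge: where to take the cap.
- coaster: Cork coaster, a disc 116 mm across and 6 mm thick, lying fixed on the counter; the lids stand near its middle. Origin: centre of its underside.
- honey_jar: Bystander: glass honey jar, 71 mm across, 110 mm high. Origin: centre of its underside.
- teapot: Bystander: small teal pot with handle and spout, 82x124 mm, 84 mm high. Origin: centre of its underside.
- mug: Bystander: green and white mug, 86x121 mm with its handle, 99 mm high. Origin: centre of its underside.
- teaspoon: Bystander: metal teaspoon lying flat between the coaster and the canister, 139x30 mm, 10 mm high, long axis x. Origin: centre of its underside.
Not all that is in view belongs to the job. What is shaped like the cap but blue, pink or red is not meant.

How it is judged:
By the outcome, as a careful person would: the job done as asked, in the order asked, and still so for the second after the job is handed in, while the arm keeps its last pose, push and grip.
It also fails if it takes over 48 s, if anything falls off the work surface, if the arm or the gripper's body presses on something with over 40 N, if the wrist force passes 120 N, or if a joint passes its speed limit or range.

## Working session

There is one attempt and no reset: what is moved stays moved. The work goes in short steps, Python scripts to look and compute and a tool call to move; the robot and the scene stay as the last step left them, time stands still between calls to the robot, and variables do not carry over. Pictures are saved under pics/ and viewed, and the job is handed in when it is done.

Besides the shell and the picture viewer there is one more tool, called after "Call:" as name(argument=value, ...) on one line, values as JSON. servo_tool: Moves the arm, as the interface text tells. Its arguments: {"type":"object","properties":{"rows":{"type":"array","items":{"type":"array"}}},"required":["rows"]}

```bash
mkdir -p pics; python3 - <<'E'
from rig import arm
import cv2
for n in ("scene","side","wrist"):
    cv2.imwrite(f"pics/{n}0.png",arm.camera(n))
s=arm.get_state(); print(s)
for n in ("scene","side","wrist"): print(n,arm.camera_model(n))
print(arm.grip_point_offset)
E
```

```text
{'t': 0.15, 'joint_pos': array([-1.44531796e+00,  2.63430553e-01, -4.87402601e-02,  1.25940016e+00,
        1.64142903e-07,  1.41551546e+00]), 'joint_vel': array([ 7.58739358e-05, -1.42019939e-03,  4.87335102e-04, -1.76749384e-03,
       -6.35630374e-04, -7.37368823e-04]), 'joint_torque': array([ 1.90065963e-03, -6.37822866e+01,  3.84650874e+01,  1.05873111e-02,
       -6.68187613e-05,  1.29216053e-05]), 'ee_pos': array([ 0.1454508 , -0.50425518,  0.23094517]), 'tcp_rot': array([ 0.5652375 , -0.56484437,  0.42531265, -0.42493123]), 'contact_force': array([ 0.25827434, -0.25068266, -0.40849109]), 'moment': array([-0.00037065,  0.01463487,  0.00537945]), 'finger_gap': 0.9958803591004395}
scene {'fx': 423.45107976524815, 'fy': 423.45107976524815, 'cx': 281.6736792099633, 'cy': 216.76711113172902, 'camera_from_world': array([[-8.11666537e-01, -5.84120964e-01,  3.62588926e-04,
         4.33246243e-01],
       [ 3.35780330e-01, -4.66076168e-01,  8.18550289e-01,
        -3.59327636e-01],
       [-4.77963390e-01,  6.64511629e-01,  5.74434760e-01,
        -8.27048738e-01],
       [ 0.00000000e+00,  0.00000000e+00,  0.00000000e+00,
         1.00000000e+00]])}
side {'fx': 502.51927143829005, 'fy': 502.51927143829005, 'cx': 278.74815052527765, 'cy': 212.30100001769227, 'camera_from_world': array([[ 0.99930903,  0.03606505,  0.00898699, -0.59577277],
       [-0.03076112,  0.66679872,  0.74460273,  0.00781446],
       [ 0.02086162, -0.74436468,  0.66744738, -1.51445618],
       [ 0.        ,  0.        ,  0.        ,  1.        ]])}
wrist {'fx': 304.5293232705727, 'fy': 304.5293232705727, 'cx': 275.06375271162545, 'cy': 208.68007159817083, 'camera_from_world': array([[ 0.27624559, -0.96108599, -0.00144499, -0.52434709],
       [ 0.90900394,  0.26176325, -0.32433291,  0.04251628],
       [ 0.31209006,  0.08828204,  0.9459419 , -0.38078811],
       [ 0.        ,  0.        ,  0.        ,  1.        ]])}
-0.0187
```

View pics/scene0.png

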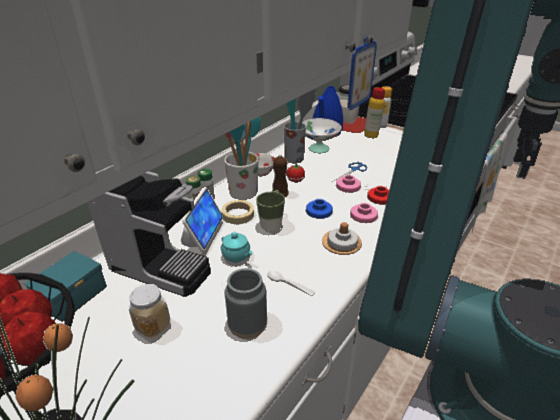

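View pics/side0.png

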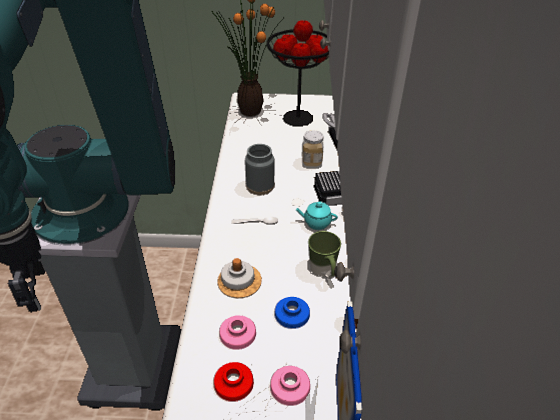

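View pics/wrist0.png

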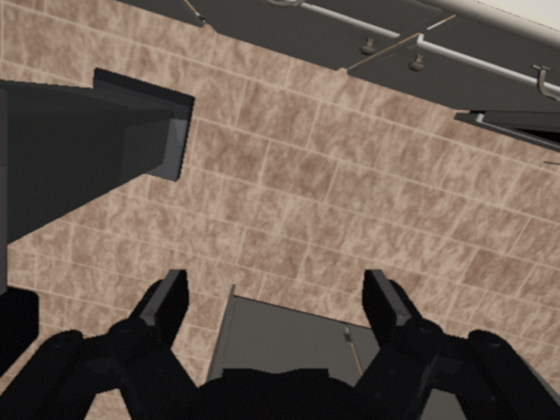

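The scene view shows the lids at about (343,235) and the canister at (246,300). In the side view they are at (238,270) and (260,168). Next I zoom in and measure.

```bash
cat > h.py <<'E'
import numpy as np, cv2
def proj(m,p):
    T=m["camera_from_world"]; q=T[:3,:3]@np.asarray(p,float)+T[:3,3]
    return np.array([m["cx"]+m["fx"]*q[0]/-q[2], m["cy"]+m["fy"]*-q[1]/-q[2]])
def ray(m,uv):
    T=m["camera_from_world"];R=T[:3,:3]
    d=np.array([(uv[0]-m["cx"])/m["fx"],-(uv[1]-m["cy"])/m["fy"],-1.0])
    d=R.T@d; return -R.T@T[:3,3], d/np.linalg.norm(d)
def onz(m,uv,z):
    o,d=ray(m,uv); return o+d*(z-o[2])/d[2]
def tri(ms,uvs):
    A=np.zeros((3,3));b=np.zeros(3)
    for m,uv in zip(ms,uvs):
        o,d=ray(m,uv);P=np.eye(3)-np.outer(d,d);A+=P;b+=P@o
    x=np.linalg.solve(A,b)
    return x,[np.round(proj(m,x)-uv,1) for m,uv in zip(ms,uvs)]
def crop(img,x,y,w,h,s,f): cv2.imwrite(f,cv2.resize(img[y:y+h,x:x+w],None,fx=s,fy=s,interpolation=cv2.INTER_CUBIC))
E
python3 - <<'E'
from h import *
a=cv2.imread("pics/scene0.png");b=cv2.imread("pics/side0.png")
A=np.hstack([cv2.resize(a[205:265,310:375],(400,369),interpolation=2),cv2.resize(b[245:305,205:270],(400,369),interpolation=2)])
cv2.imwrite("pics/c1.png",A)
A=np.hstack([cv2.resize(a[260:345,210:285],(400,453),interpolation=2),cv2.resize(b[135:200,230:290],(400,453),interpolation=2)])
cv2.imwrite("pics/c2.png",A)
E
```

```text
(no output)
```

View pics/c1.png

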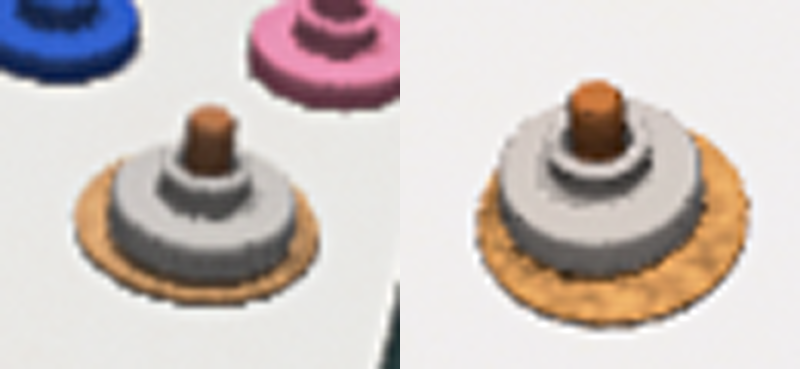

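View pics/c2.png

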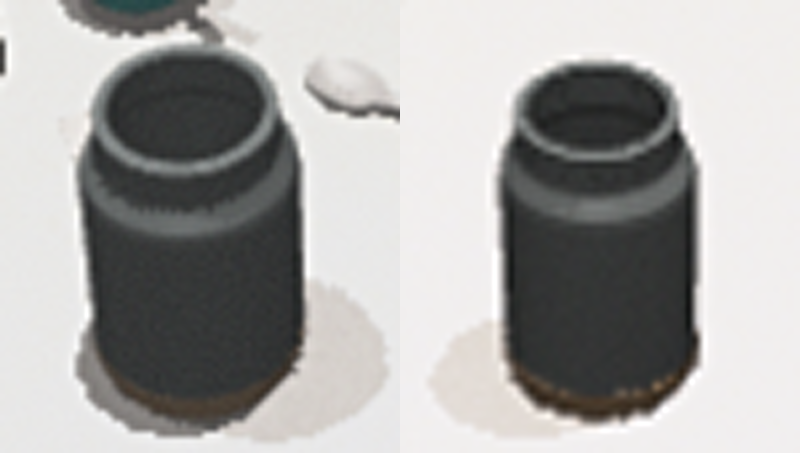

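```bash
python3 - <<'E'
from h import *
from rig import arm
S=arm.camera_model("scene");D=arm.camera_model("side")
u=(244.7,280.4);v=(259.6,150.8)
print("mouth",tri([S,D],[u,v]),onz(S,u,.14),onz(D,v,.14))
s=400/65.
u=(310+211/s,205+114/s);v=(205+197/s,245+92/s)
print("knobtop",tri([S,D],[u,v]),onz(S,u,.07),onz(D,v,.07))
for nm in("coaster",):
  u=(310+198/s,205+215/s);v=(205+212/s,245+212/s)
  print(nm,onz(S,u,.006),onz(D,v,.006))
# others rough
for n,u,v in [("honey",(150,325),(312,162)),("teapot",(236,255),(318,220)),("mug",(270,225),(325,262))]:
  print(n,onz(S,u,0),onz(D,v,0))
st=arm.get_state()
from scipy.spatial.transform import Rotation as R
q=st["tcp_rot"];print(R.from_quat(np.r_[q[1:],q[0]]).as_matrix().round(3))
W=arm.camera_model("wrist");o,d=ray(W,(W["cx"],W["cy"]));print("wcam",o,d)
E
```

```text
mouth (array([0.53131334, 0.14075136, 0.13448999]), [array([-0.3, -0.2]), array([-0.2,  0.1])]) [0.5264973  0.14501633 0.14      ] [0.53255584 0.13353276 0.14      ]
knobtop (array([ 0.49762806, -0.24884678,  0.0704208 ]), [array([-0.4, -0.1]), array([-0.5,  0.2])]) [ 0.49658468 -0.24951827  0.07      ] [ 0.49871675 -0.2478778   0.07      ]
coaster [ 0.50048064 -0.25517585  0.006     ] [ 0.50303339 -0.25740415  0.006     ]
honey [ 7.09440107e-01  2.78255528e-01 -1.11022302e-16] [0.69915101 0.27659741 0.        ]
teapot [ 0.71181071 -0.02836931  0.        ] [ 0.71310967 -0.01305386  0.        ]
mug [ 0.72029114 -0.19769437  0.        ] [ 0.72840967 -0.18055271  0.        ]
[[ 0.277 -0.     0.961]
 [-0.961  0.001  0.277]
 [-0.001 -1.     0.   ]]
wcam [ 0.22504129 -0.48145509  0.37323518] [-0.31209006 -0.08828204 -0.9459419 ]
```

Call:
servo_tool(rows=[[100, [-1.5, 0, 4.0], -0.1], [100, [-3.0, 0, 8.0], -0.2], [100, [-4.5, 0, 12.5], -0.32], [100, [-6.0, 0, 17.0], -0.42], [100, [-7.4, 0, 20.4], -0.5]])

```text
t: 0.78
ee_pos: [0.3222, -0.3754, 0.2309]
tcp_rot: [0.653, -0.653, 0.271, -0.271]
contact_force: [-0.3, 0.1, 0.1]
finger_gap: 1.002
```

```bash
cat >> h.py <<'E'
from scipy.spatial.transform import Rotation as R
def go(arm,target):
    s=arm.get_state();q=s["tcp_rot"];M=R.from_quat(np.r_[q[1:],q[0]]).as_matrix()
    print("t",s["t"],"tcp",s["ee_pos"].round(4),"gap",round(s["finger_gap"],3),"F",s["contact_force"].round(1),"M",s["moment"].round(2))
    print("q",s["joint_pos"].round(2)); print("axes x",M[:,0].round(3),"y",M[:,1].round(3),"z",M[:,2].round(3))
    if target is not None: print("shift cm",(M.T@(np.array(target)-s["ee_pos"])*100).round(2))
E
python3 -c "
from h import *;from rig import arm;go(arm,[.4976,-.2488,.16])"
```

```text
t 0.775 tcp [ 0.3222 -0.3754  0.2309] gap 1.002 F [-0.3  0.1  0.1] M [0.03 0.05 0.01]
q [-1.03  0.21 -0.12  1.24  0.    1.33]
axes x [ 0.706 -0.708 -0.001] y [-0.     0.001 -1.   ] z [0.708 0.706 0.001]
shift cm [ 3.44  7.1  21.35]
```

Call:
servo_tool(rows=[[80, [0.7, 1.0, 4.5], -0.12], [70, [1.4, 2.5, 9.0], -0.25], [60, [2.1, 4.0, 13.5], -0.37], [60, [2.8, 5.5, 18.0], -0.45], [60, [3.4, 7.0, 21.3], -0.5]])

```text
t: 1.4
ee_pos: [0.4982, -0.2475, 0.1603]
tcp_rot: [0.7, -0.7, 0.1, -0.1]
contact_force: [-0.4, -1.5, -0.5]
finger_gap: 0.601
```

```bash
python3 - <<'E'
from h import *;from rig import arm
go(arm,[.4976,-.2488,.16])
W=arm.camera_model("wrist");i=arm.camera("wrist");cv2.imwrite("pics/w1.png",i)
print(proj(W,[.4976,-.2488,.0705]))
np.save("w1.npy",W,allow_pickle=True)
E
```

```text
t 1.4 tcp [ 0.4982 -0.2475  0.1603] gap 0.601 F [-0.4 -1.5 -0.5] M [-0.01 -0.   -0.07]
q [-0.61  0.35 -0.12  1.1   0.    1.25]
axes x [ 0.96  -0.28  -0.001] y [-0.     0.001 -1.   ] z [0.28  0.96  0.001]
shift cm [-0.02  0.03 -0.14]
[275.91964176 214.72480477]
```

View pics/w1.png

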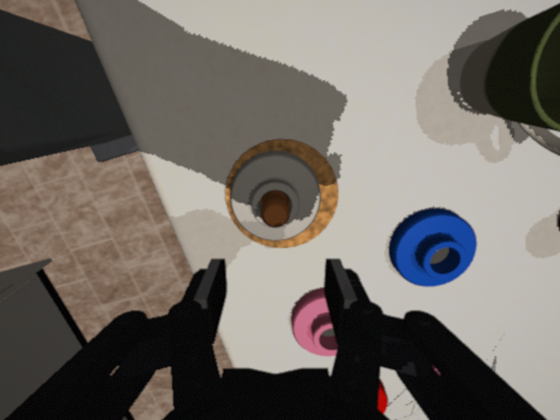

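```bash
python3 - <<'E'
from h import *
i=cv2.imread("pics/w1.png");crop(i,215,130,140,130,5,"pics/w1c.png")
W=np.load("w1.npy",allow_pickle=True).item()
h=cv2.cvtColor(i,cv2.COLOR_BGR2HSV)
m=((h[...,0]<16)&(h[...,1]>110)).astype(np.uint8);m[:175]=0;m[235:]=0;m[:,:258]=0;m[:,295:]=0
ys,xs=np.nonzero(m);print(xs.min(),xs.max(),ys.min(),ys.max(),xs.mean(),ys.mean())
for z in(.0,.04,.05,.06,.068,.073): print(z,proj(W,[.4976,-.2488,z]))
print("tcp",proj(W,[.4982,-.2475,.1603]))
E
```

```text
261 289 191 226 275.0486674391657 207.91772885283893
0.0 [275.81708816 191.34941839]
0.04 [275.8691858  203.22420781]
0.05 [275.88452387 206.72026624]
0.06 [275.90099196 210.47389228]
0.068 [275.9150665  213.68195037]
0.073 [275.92430553 215.787833  ]
tcp [276.57426349 270.03760172]
```

View pics/w1c.png

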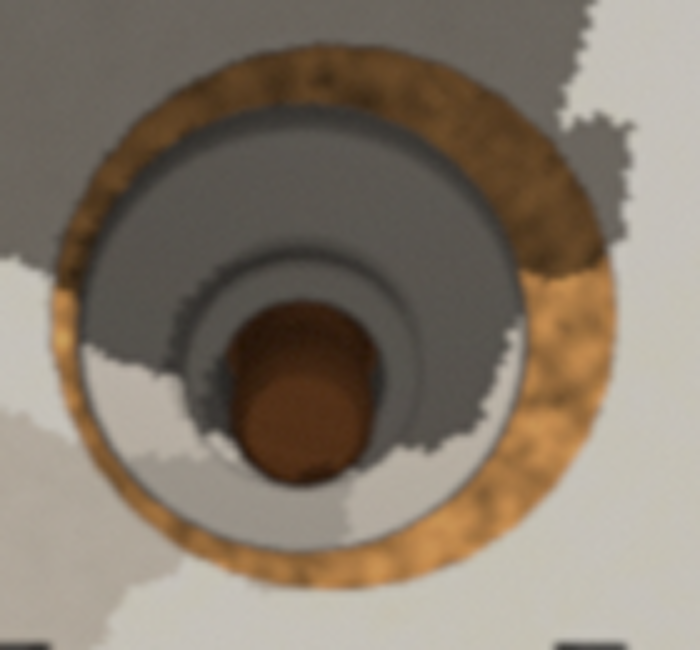

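Call:
servo_tool(rows=[[60, [0, 2.5, -0.1], 0], [60, [0, 5.0, -0.12], 0], [60, [0, 7.5, -0.13], 0], [60, [0, 9.8, -0.13], 0], [60, [0, 10.85, -0.13], 0]])

```text
t: 2.08
ee_pos: [0.4987, -0.2461, 0.0487]
tcp_rot: [0.702, -0.699, 0.1, -0.098]
contact_force: [0.1, 0.3, -0.2]
finger_gap: 0.595
```

```bash
python3 - <<'E'
from h import *;from rig import arm
go(arm,[.4974,-.2487,.051])
i=arm.camera("wrist");cv2.imwrite("pics/w2.png",i)
crop(i,140,130,300,200,2.6,"pics/w2c.png")
E
```

```text
t 2.075 tcp [ 0.4987 -0.2461  0.0487] gap 0.595 F [ 0.1  0.3 -0.2] M [ 0.01 -0.01  0.07]
q [-0.61  0.44 -0.31  0.83  0.    1.24]
axes x [ 0.961 -0.276 -0.004] y [-0.003  0.004 -1.   ] z [0.276 0.961 0.003]
shift cm [-0.06 -0.23 -0.28]
```

View pics/w2c.png

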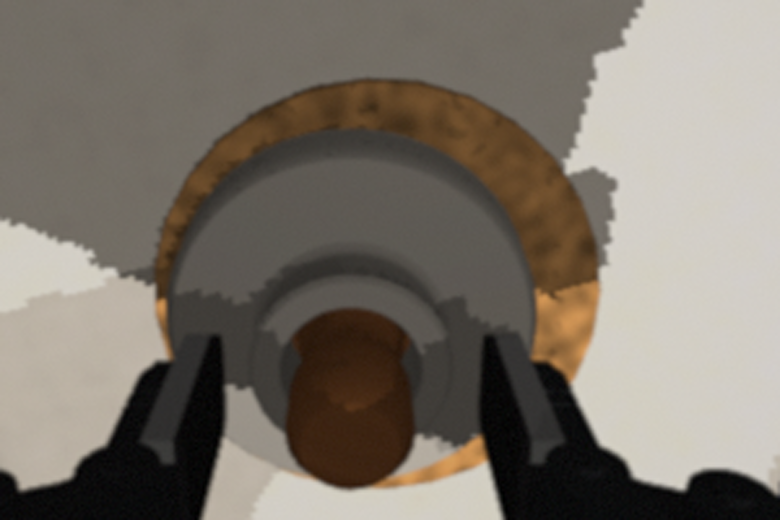

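Call:
servo_tool(rows=[[60, [-0.05, -0.25, -0.25], 0], [50, [-0.05, -0.25, -0.25], 0], [42, [-0.05, -0.25, -0.25], 0], [40, [-0.05, -0.25, -0.25], 0], [40, [-0.05, -0.25, -0.25], 0]])

```text
t: 2.75
ee_pos: [0.4975, -0.2484, 0.0507]
tcp_rot: [0.702, -0.699, 0.1, -0.097]
contact_force: [-0.4, -0.4, -1.2]
finger_gap: 0.401
```

```bash
python3 - <<'E'
from h import *;from rig import arm
go(arm,[.4974,-.2487,.051])
i=arm.camera("wrist");cv2.imwrite("pics/w3.png",i)
W=arm.camera_model("wrist");print(proj(W,arm.get_state()["ee_pos"]))
crop(i,140,130,300,200,2.6,"pics/w3c.png")
i=arm.camera("side");crop(i,180,210,120,100,6,"pics/s3c.png")
E
```

```text
t 2.75 tcp [ 0.4975 -0.2484  0.0507] gap 0.401 F [-0.4 -0.4 -1.2] M [-0.01  0.03  0.06]
q [-0.61  0.43 -0.3   0.84  0.    1.24]
axes x [ 0.961 -0.276 -0.004] y [-0.003  0.004 -1.   ] z [0.276 0.961 0.003]
shift cm [ 0.   -0.03 -0.04]
[276.58220257 270.07185753]
```

View pics/w3c.png

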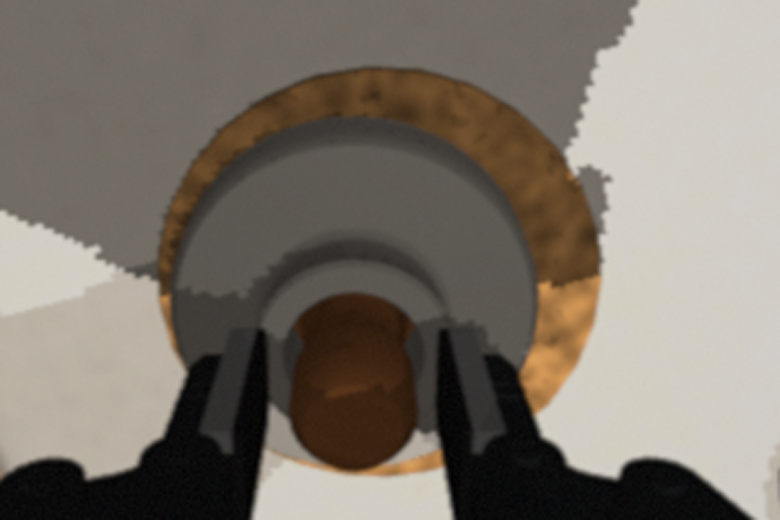

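View pics/s3c.png

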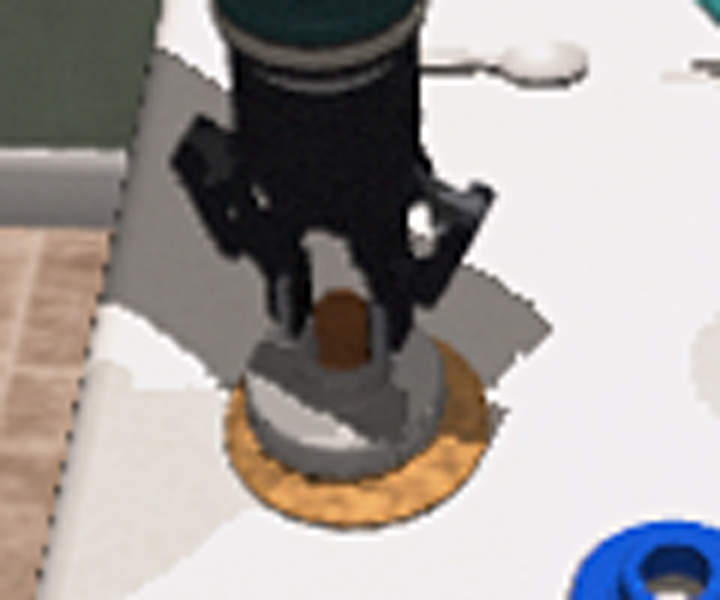

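Call:
servo_tool(rows=[[25, [0, 0, -0.03], 0], [10, [0, 0, -0.03], 0], [0, [0, 0, -0.03], 0], [0, [0, 0, -0.03], 0], [0, [0, 0, -0.03], 0]])

```text
t: 3.48
ee_pos: [0.4976, -0.2486, 0.0509]
tcp_rot: [0.702, -0.699, 0.1, -0.098]
contact_force: [1.4, 1.6, 5.3]
finger_gap: 0.253
```

Call:
servo_tool(rows=[[0, [0, -0.2, 0], 0], [0, [0, -0.8, 0], 0], [0, [0, -1.6, 0], 0], [0, [0, -2.4, 0], 0], [0, [0, -3.0, 0], 0]])

```text
t: 4.1
ee_pos: [0.4978, -0.2488, 0.0816]
tcp_rot: [0.702, -0.699, 0.1, -0.098]
contact_force: [-1.1, -0.2, -2.8]
finger_gap: 0.251
```

```bash
python3 - <<'E'
from h import *;from rig import arm
go(arm,[.5313,.1407,.215])
i=arm.camera("wrist");cv2.imwrite("pics/w4.png",i)
crop(i,140,130,300,200,2.6,"pics/w4c.png")
i=arm.camera("side");crop(i,180,190,120,100,6,"pics/s4c.png")
E
```

```text
t 4.1 tcp [ 0.4978 -0.2488  0.0816] gap 0.251 F [-1.1 -0.2 -2.8] M [ 0.02 -0.02 -0.02]
q [-0.61  0.41 -0.26  0.91  0.    1.24]
axes x [ 0.961 -0.276 -0.003] y [-0.002  0.004 -1.   ] z [0.276 0.961 0.003]
shift cm [ -7.58 -13.19  38.41]
```

View pics/w4c.png

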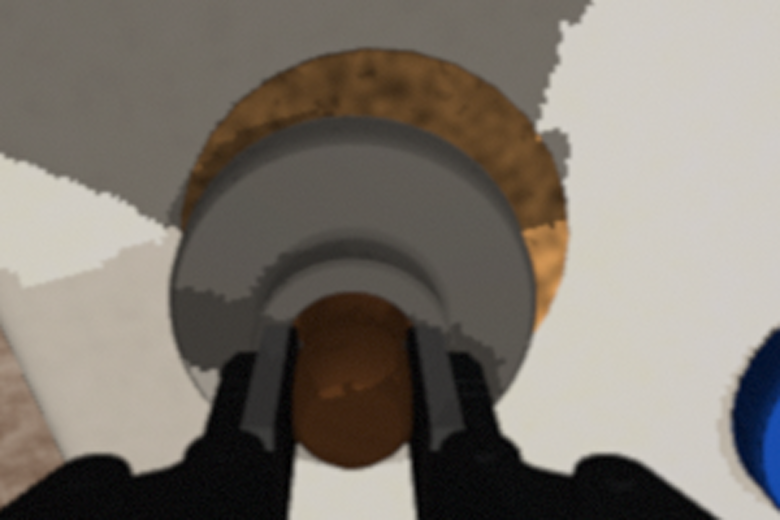

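View pics/s4c.png

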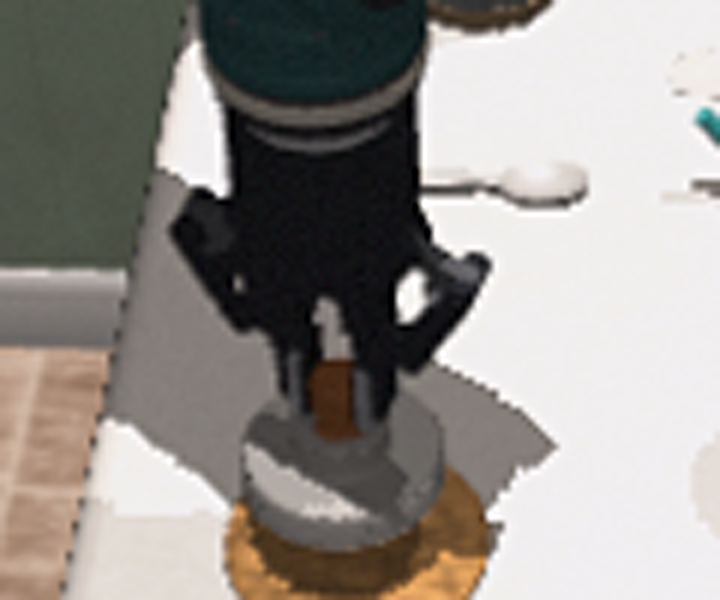

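Call:
servo_tool(rows=[[0, [0, -2, 0], 0], [0, [0, -5, 0], 0], [0, [0, -8, 1], 0], [0, [-0.5, -11, 3], 0], [0, [-1.2, -13, 6], 0]])

```text
t: 4.82
ee_pos: [0.5034, -0.1883, 0.213]
tcp_rot: [0.701, -0.699, 0.099, -0.099]
contact_force: [0.9, 0.3, -3.1]
finger_gap: 0.252
```

Call:
servo_tool(rows=[[0, [-0.7, -0.3, 3.5], 0], [0, [-1.6, -0.3, 8], 0], [0, [-2.6, -0.3, 13], 0], [0, [-3.5, -0.3, 17.5], 0], [0, [-4.3, -0.3, 21.5], 0]])

```text
t: 5.45
ee_pos: [0.5215, 0.0318, 0.2165]
tcp_rot: [0.701, -0.699, 0.099, -0.098]
contact_force: [0.3, -0.8, -3.1]
finger_gap: 0.255
```

Call:
servo_tool(rows=[[0, [-0.2, 0, 1.0], 0], [0, [-0.3, 0, 1.5], 0], [0, [-0.3, 0, 1.7], 0], [0, [-0.3, 0, 1.7], 0], [0, [-0.3, 0, 1.7], 0]])

```text
t: 6.08
ee_pos: [0.5233, 0.0483, 0.2166]
tcp_rot: [0.701, -0.699, 0.1, -0.099]
contact_force: [-0.6, 0.9, -2.8]
finger_gap: 0.251
```

```bash
python3 - <<'E'
from h import *;from rig import arm
go(arm,[.5313,.1407,.215])
W=arm.camera_model("wrist")
i=arm.camera("wrist");cv2.imwrite("pics/w5.png",i);np.save("w5.npy",W,allow_pickle=True)
i=arm.camera("side");cv2.imwrite("pics/s5.png",i);crop(i,180,100,120,100,6,"pics/s5c.png")
print(proj(W,[.5313,.1407,.14]))
E
```

```text
t 6.075 tcp [0.5233 0.0483 0.2166] gap 0.251 F [-0.6  0.9 -2.8] M [0.03 0.03 0.03]
q [-0.06  0.27 -0.08  1.22  0.    1.79]
axes x [ 0.961 -0.278 -0.002] y [-0.001  0.003 -1.   ] z [0.278 0.961 0.003]
shift cm [-1.8   0.19  9.1 ]
[249.71542177  92.55564382]
```

View pics/w5.png

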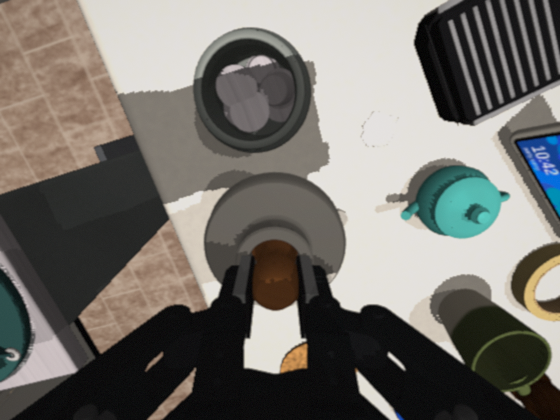

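View pics/s5c.png

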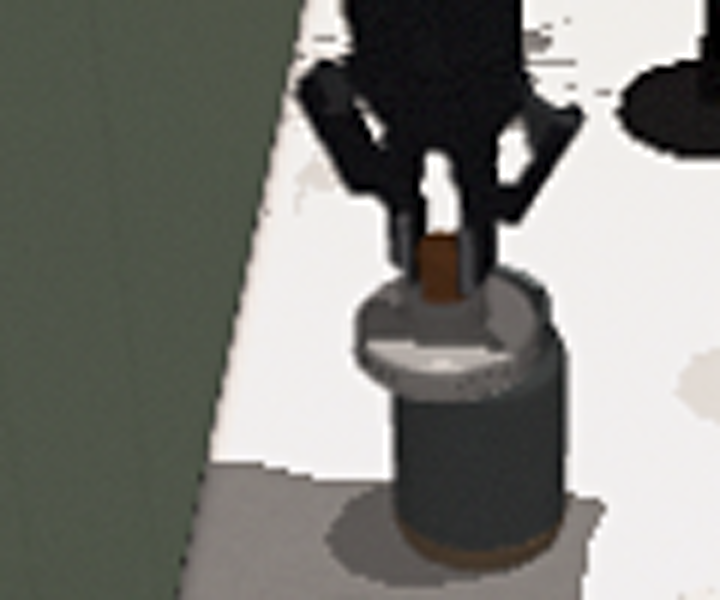

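```bash
cat > rim.py <<'E'
from h import *
from scipy.optimize import least_squares
def fitc(P):
    f=lambda c:np.hypot(P[:,0]-c[0],P[:,1]-c[1])-c[2]
    r=least_squares(f,[*P.mean(0),.035],loss="soft_l1",f_scale=.0005);return r.x,np.abs(f(r.x))
E
python3 - <<'E'
from rim import *
i=cv2.imread("pics/w5.png");crop(i,180,15,145,150,5,"pics/w5c.png")
E
```

```text
(no output)
```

View pics/w5c.png

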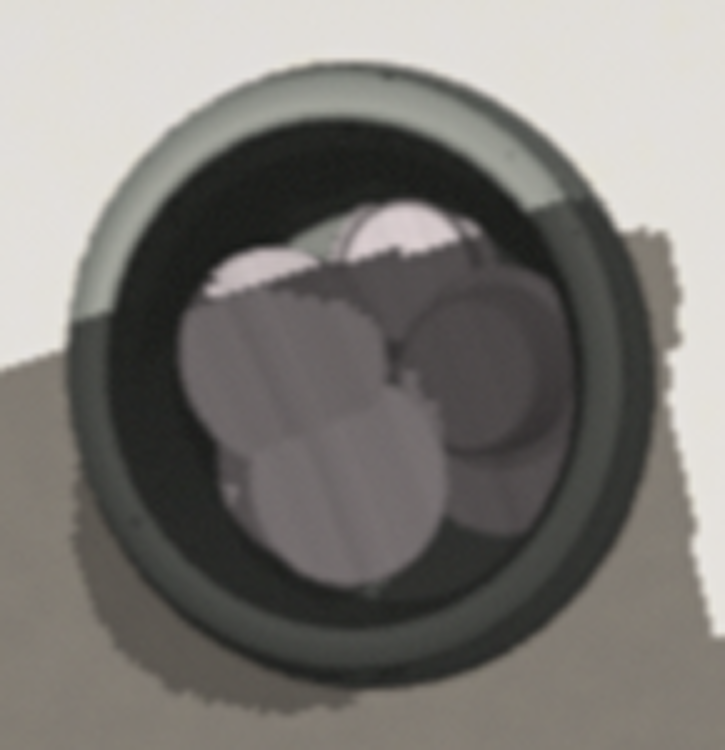

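```bash
python3 - <<'E'
from rim import *
W=np.load("w5.npy",allow_pickle=True).item()
inn=np.array([(110,345),(345,118),(581,375),(355,628)],float)/5+[180,15]-.4
P=np.array([onz(W,p,.14)[:2] for p in inn]);print(P.round(4));print(fitc(P))
# radial auto inner edge
i=cv2.GaussianBlur(cv2.cvtColor(cv2.imread("pics/w5.png"),cv2.COLOR_BGR2GRAY),(0,0),.8).astype(np.float32)
c=fitc(P)[0]
Q=[]
for a in np.linspace(0,2*np.pi,90,endpoint=False):
    r=np.arange(.029,.0365,.0003)
    uv=np.array([proj(W,[c[0]+k*np.cos(a),c[1]+k*np.sin(a),.14]) for k in r],np.float32)
    v=cv2.remap(i,uv[:,0].copy(),uv[:,1].copy(),cv2.INTER_LINEAR).ravel()
    g=np.diff(v);k=g.argmax()
    if g[k]>2: Q.append([c[0]+r[k]*np.cos(a),c[1]+r[k]*np.sin(a)])
Q=np.array(Q);x,e=fitc(Q);print(len(Q),x,np.median(e))
# scene and side redo using rim brightness: cast hand points
S=np.load
E
python3 - <<'E'
import sys;sys.path.insert(0,'.')
from rim import *;from rig import arm
S=arm.camera_model("scene");D=arm.camera_model("side")
# outer rim points from c2 crop
u=[(93+0,108),(185,45),(278,108),(185,175)]
v=[(117,107),(197,60),(278,110),(197,160)]
for m,pts,o,s in((S,u,(210,260),(5.333,5.333)),(D,v,(230,135),(6.667,6.97))):
    P=np.array([onz(m,(o[0]+p[0]/s[0]-.4,o[1]+p[1]/s[1]-.4),.14)[:2] for p in pts]);print(P.round(4),fitc(P)[0])
E
```

```text
[[0.5022 0.155 ]
 [0.5405 0.1718]
 [0.5616 0.1339]
 [0.5223 0.1105]]
(array([0.53077668, 0.14136305, 0.03182477]), array([0.00013777, 0.00015553, 0.00014235, 0.00012495]))
90 [0.53080623 0.14133958 0.03205203] 8.587017695652066e-05
[[0.5581 0.1657]
 [0.5523 0.1154]
 [0.4981 0.1225]
 [0.5044 0.1728]] [0.52819847 0.1440147  0.0371972 ]
[[0.4949 0.1361]
 [0.5286 0.1737]
 [0.5675 0.1374]
 [0.5335 0.0989]] [0.53120651 0.1363292  0.03691125]
```

```bash
python3 -c "
from h import *;from rig import arm;go(arm,[.5308,.1413,.215])"
```

```text
t 6.175 tcp [0.5233 0.0485 0.2166] gap 0.253 F [ 0.3  0.2 -3.1] M [-0.02 -0.01 -0.02]
q [-0.06  0.27 -0.08  1.22  0.    1.79]
axes x [ 0.961 -0.277 -0.002] y [-0.001  0.003 -1.   ] z [0.277 0.961 0.003]
shift cm [-1.85  0.19  9.12]
```

Call:
servo_tool(rows=[[0, [-0.3, 0, 1.5], 0], [0, [-0.8, 0, 4], 0], [0, [-1.4, 0, 6.8], 0], [0, [-1.75, 0.2, 8.6], 0], [0, [-1.85, 0.2, 9.12], 0]])

```text
t: 6.8
ee_pos: [0.5307, 0.1424, 0.2146]
tcp_rot: [0.701, -0.699, 0.099, -0.098]
contact_force: [-0.0, -0.6, -3.0]
finger_gap: 0.255
```

Call:
servo_tool(rows=[[0, [0, 0, 0], 0], [0, [0, 0.3, 0], 0], [0, [0, 0.8, 0], 0], [0, [0, 1.2, 0], 0], [0, [0, 1.2, 0], 0]])

```text
t: 7.42
ee_pos: [0.5305, 0.1422, 0.2022]
tcp_rot: [0.701, -0.699, 0.1, -0.098]
contact_force: [0.1, -0.1, -3.2]
finger_gap: 0.25
```

```bash
python3 - <<'E'
from h import *;from rig import arm
go(arm,[.5308,.1413,.19])
a=arm.camera("side");b=arm.camera("scene");cv2.imwrite("pics/s6.png",a);cv2.imwrite("pics/c6.png",b)
cv2.imwrite("pics/sc6.png",np.hstack([cv2.resize(b[230:345,190:305],(400,400),interpolation=2),cv2.resize(a[110:200,215:305],(400,400),interpolation=2)]))
E
```

```text
t 7.425 tcp [0.5305 0.1422 0.2022] gap 0.25 F [ 0.1 -0.1 -3.2] M [-0.01  0.06 -0.06]
q [ 0.11  0.32 -0.05  1.21  0.    1.96]
axes x [ 0.961 -0.276 -0.003] y [-0.002  0.003 -1.   ] z [0.276 0.961 0.002]
shift cm [ 0.06  1.22 -0.08]
```

View pics/sc6.png

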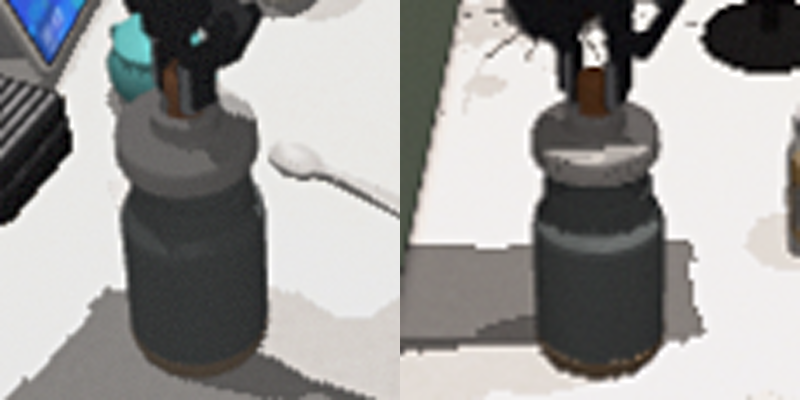

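Call:
servo_tool(rows=[[0, [0.06, 0.2, -0.08], 0], [0, [0.06, 0.7, -0.08], 0], [0, [0.06, 1.2, -0.08], 0], [0, [0.06, 1.7, -0.08], 0], [0, [0.06, 1.9, -0.08], 0]])

```text
t: 8.15
ee_pos: [0.5308, 0.1415, 0.1832]
tcp_rot: [0.701, -0.699, 0.099, -0.098]
contact_force: [0.4, -0.0, -3.2]
finger_gap: 0.251
```

```bash
python3 -c "
from h import *;from rig import arm;go(arm,[.5308,.1413,.169])"
```

```text
t 8.15 tcp [0.5308 0.1415 0.1832] gap 0.251 F [ 0.4 -0.  -3.2] M [0.03 0.04 0.01]
q [ 0.11  0.32 -0.09  1.16  0.    1.96]
axes x [ 0.961 -0.276 -0.003] y [-0.002  0.003 -1.   ] z [0.276 0.961 0.002]
shift cm [ 0.01  1.42 -0.02]
```

No contact so far (bottom is about 2 mm below the rim). I'll lower most of the remaining 14 mm.

Call:
servo_tool(rows=[[0, [0, 0.2, -0.02], 0], [0, [0, 0.5, -0.02], 0], [0, [0, 0.8, -0.02], 0], [0, [0, 1.1, -0.02], 0], [0, [0, 1.25, -0.02], 0]])

```text
t: 8.78
ee_pos: [0.5307, 0.1413, 0.1705]
tcp_rot: [0.701, -0.699, 0.099, -0.098]
contact_force: [-0.1, -0.1, -3.1]
finger_gap: 0.25
```

Call:
servo_tool(rows=[[0, [0, 0.05, 0], 0], [0, [0, 0.1, 0], 0], [0, [0, 0.15, 0], 0], [0, [0, 0.15, 0], 0], [0, [0, 0.15, 0], 0]])

```text
t: 9.4
ee_pos: [0.5307, 0.1413, 0.169]
tcp_rot: [0.701, -0.699, 0.099, -0.098]
contact_force: [1.1, -0.4, -2.2]
finger_gap: 0.255
```

```bash
python3 -c "
from h import *;from rig import arm;go(arm,[.5308,.1413,.169])"
```

```text
t 9.4 tcp [0.5307 0.1413 0.169 ] gap 0.255 F [ 1.1 -0.4 -2.2] M [-0.02  0.02  0.  ]
q [ 0.11  0.33 -0.12  1.12  0.    1.96]
axes x [ 0.961 -0.276 -0.003] y [-0.002  0.003 -1.   ] z [0.276 0.961 0.002]
shift cm [ 0.01  0.   -0.  ]
```

Contact may just be starting; I'll go on in small steps until the force reverses.

Call:
servo_tool(rows=[[0, [0, 0.03, 0], 0], [0, [0, 0.06, 0], 0], [0, [0, 0.1, 0], 0], [0, [0, 0.1, 0], 0], [0, [0, 0.1, 0], 0]])

```text
t: 10.02
ee_pos: [0.5309, 0.1413, 0.1689]
tcp_rot: [0.701, -0.699, 0.099, -0.098]
contact_force: [-3.1, -1.5, 9.5]
finger_gap: 0.255
```

```bash
python3 -c "
from h import *;from rig import arm;go(arm,[.5308,.1413,.169])"
```

```text
t 10.025 tcp [0.5309 0.1413 0.1689] gap 0.255 F [-3.1 -1.5  9.5] M [-0.29  0.7   0.03]
q [ 0.11  0.33 -0.12  1.12  0.    1.96]
axes x [ 0.961 -0.276 -0.002] y [-0.001  0.003 -1.   ] z [0.276 0.961 0.003]
shift cm [-0.01 -0.01 -0.  ]
```

Call:
servo_tool(rows=[[0, [0, -0.03, 0], 0], [30, [0, -0.03, 0], 0], [40, [0, -0.03, 0], 0], [60, [0, -0.03, 0], 0], [60, [0, -0.03, 0], 0]])

```text
t: 10.65
ee_pos: [0.5309, 0.1413, 0.1691]
tcp_rot: [0.701, -0.699, 0.099, -0.098]
contact_force: [0.7, 0.5, -1.4]
finger_gap: 0.602
```

```bash
python3 - <<'E'
from h import *;from rig import arm
go(arm,[.5308,.1413,.19])
a=arm.camera("side");b=arm.camera("scene");cv2.imwrite("pics/s7.png",a);cv2.imwrite("pics/c7.png",b)
W=arm.camera_model("wrist");np.save("w7.npy",W,allow_pickle=True);cv2.imwrite("pics/w7.png",arm.camera("wrist"))
cv2.imwrite("pics/sc7.png",np.hstack([cv2.resize(b[230:345,190:305],(400,400),interpolation=2),cv2.resize(a[110:200,215:305],(400,400),interpolation=2)]))
E
```

```text
t 10.65 tcp [0.5309 0.1413 0.1691] gap 0.602 F [ 0.7  0.5 -1.4] M [ 0.01  0.05 -0.02]
q [ 0.11  0.33 -0.12  1.12  0.    1.96]
axes x [ 0.961 -0.276 -0.002] y [-0.001  0.003 -1.   ] z [0.276 0.961 0.003]
shift cm [-0.02 -2.09  0.  ]
```

View pics/sc7.png

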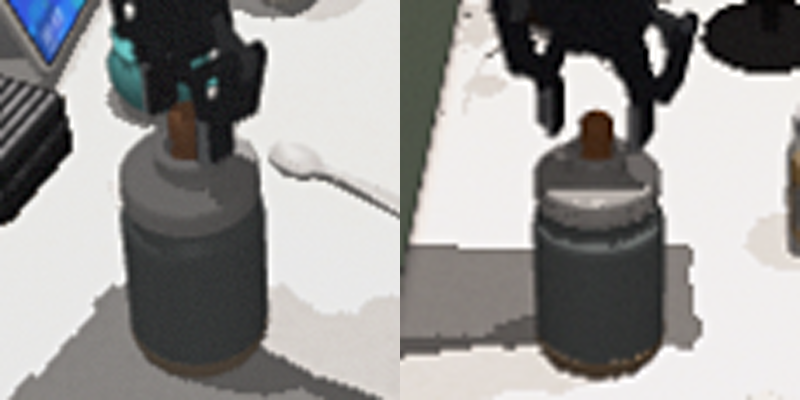

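View pics/w7.png

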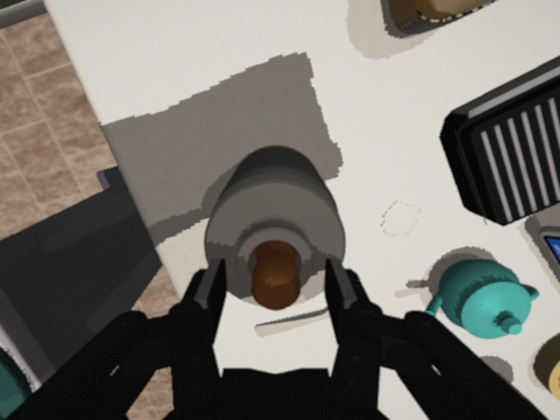

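Call:
servo_tool(rows=[[70, [0, 0, 0], 0], [72, [0, 0.3, 0], 0], [72, [0, 0.8, 0], 0], [72, [0, 1.3, 0], 0], [72, [0, 1.5, 0], 0]])

```text
t: 11.42
ee_pos: [0.5307, 0.1413, 0.1536]
tcp_rot: [0.701, -0.699, 0.099, -0.098]
contact_force: [1.3, 0.2, 0.1]
finger_gap: 0.721
```

Call:
servo_tool(rows=[[72, [0, 0.2, 0], 0], [72, [0, 0.4, 0], 0], [72, [0, 0.6, 0], 0], [72, [0, 0.65, 0], 0], [72, [0, 0.65, 0], 0]])

```text
t: 12.05
ee_pos: [0.5307, 0.1414, 0.1472]
tcp_rot: [0.701, -0.699, 0.099, -0.098]
contact_force: [-0.8, -0.8, -0.5]
finger_gap: 0.72
```

```bash
python3 - <<'E'
from h import *;from rig import arm
go(arm,[.5308,.1413,.147])
a=arm.camera("side");b=arm.camera("wrist");cv2.imwrite("pics/s8.png",a);cv2.imwrite("pics/w8.png",b)
cv2.imwrite("pics/sc8.png",np.hstack([cv2.resize(b[130:330,175:375],(400,400),interpolation=2),cv2.resize(a[110:170,230:290],(400,400),interpolation=2)]))
E
```

```text
t 12.05 tcp [0.5307 0.1414 0.1472] gap 0.72 F [-0.8 -0.8 -0.5] M [0.02 0.03 0.02]
q [ 0.11  0.34 -0.16  1.06  0.    1.96]
axes x [ 0.961 -0.276 -0.002] y [-0.001  0.003 -1.   ] z [0.276 0.961 0.003]
shift cm [ 0.01  0.02 -0.  ]
```

View pics/sc8.png

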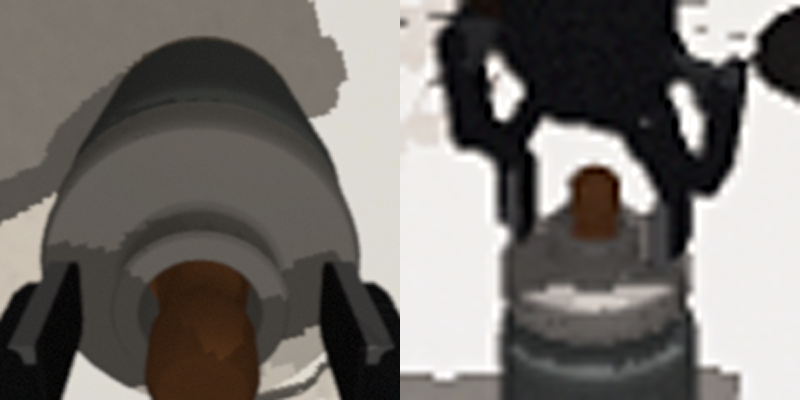

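Call:
servo_tool(rows=[[62, [0, 0, 0], 0], [58, [0, 0, 0], 0], [55, [0, 0, 0], 0], [55, [0, 0, 0], 0], [55, [0, 0, 0], 0]])

```text
t: 12.78
ee_pos: [0.5307, 0.1413, 0.1472]
tcp_rot: [0.701, -0.699, 0.099, -0.098]
contact_force: [-0.7, 0.2, 0.2]
finger_gap: 0.548
```

```bash
python3 - <<'E'
from h import *;from rig import arm
go(arm,[.5308,.1413,.147])
a=arm.camera("side");b=arm.camera("wrist");cv2.imwrite("pics/s9.png",a);cv2.imwrite("pics/w9.png",b)
cv2.imwrite("pics/sc9.png",np.hstack([cv2.resize(b[130:330,175:375],(400,400),interpolation=2),cv2.resize(a[110:170,230:290],(400,400),interpolation=2)]))
E
```

```text
t 12.775 tcp [0.5307 0.1413 0.1472] gap 0.548 F [-0.7  0.2  0.2] M [ 0.05  0.01 -0.07]
q [ 0.11  0.34 -0.16  1.06  0.    1.96]
axes x [ 0.961 -0.276 -0.002] y [-0.001  0.003 -1.   ] z [0.276 0.961 0.003]
shift cm [ 0.01  0.02 -0.  ]
```

View pics/sc9.png

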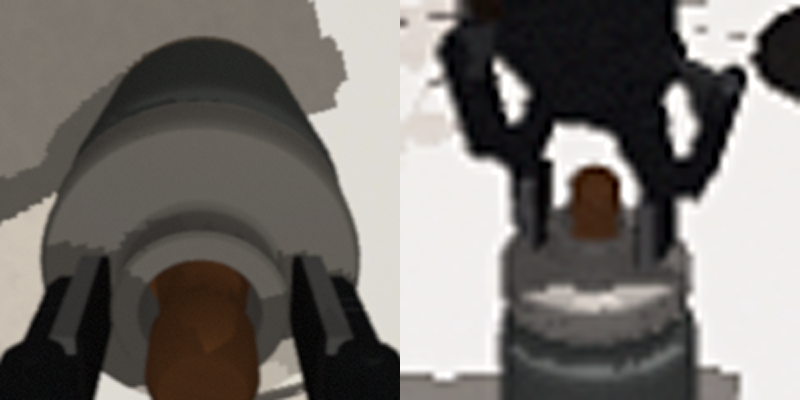

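Call:
servo_tool(rows=[[48, [0, 0, 0], 0], [40, [0, 0, 0], 0], [30, [0, 0, 0], 0], [20, [0, 0, 0], 0], [20, [0, 0, 0], 0]])

```text
t: 13.5
ee_pos: [0.5308, 0.1414, 0.1478]
tcp_rot: [0.701, -0.699, 0.099, -0.098]
contact_force: [-2.9, -1.1, 7.1]
finger_gap: 0.476
```

```bash
python3 -c "
from h import *;from rig import arm;go(arm,[.5308,.1413,.247])"
```

```text
t 13.5 tcp [0.5308 0.1414 0.1478] gap 0.476 F [-2.9 -1.1  7.1] M [-0.07  0.57 -0.04]
q [ 0.11  0.34 -0.16  1.07  0.    1.96]
axes x [ 0.961 -0.276 -0.002] y [-0.001  0.003 -1.   ] z [0.276 0.961 0.003]
shift cm [-0.01 -9.92  0.02]
```

Call:
servo_tool(rows=[[0, [0, -0.05, 0], 0], [0, [0, -0.2, 0], 0], [0, [0, -0.5, 0], 0], [0, [0, -0.9, 0], 0], [0, [0, -1.4, 0], 0]])

```text
t: 14.12
ee_pos: [0.5307, 0.1413, 0.162]
tcp_rot: [0.701, -0.699, 0.099, -0.098]
contact_force: [-0.9, 0.7, -1.2]
finger_gap: 0.477
```

```bash
python3 - <<'E'
from h import *;from rig import arm
go(arm,[.5308,.1413,.24])
a=arm.camera("side");b=arm.camera("wrist");cv2.imwrite("pics/s10.png",a);cv2.imwrite("pics/w10.png",b)
cv2.imwrite("pics/sc10.png",np.hstack([cv2.resize(b[130:330,175:375],(400,400),interpolation=2),cv2.resize(a[110:170,230:290],(400,400),interpolation=2)]))
E
```

```text
t 14.125 tcp [0.5307 0.1413 0.162 ] gap 0.477 F [-0.9  0.7 -1.2] M [ 0.    0.04 -0.04]
q [ 0.11  0.33 -0.14  1.1   0.    1.96]
axes x [ 0.961 -0.276 -0.002] y [-0.001  0.003 -1.   ] z [0.276 0.961 0.003]
shift cm [-0.01 -7.8   0.02]
```

View pics/sc10.png

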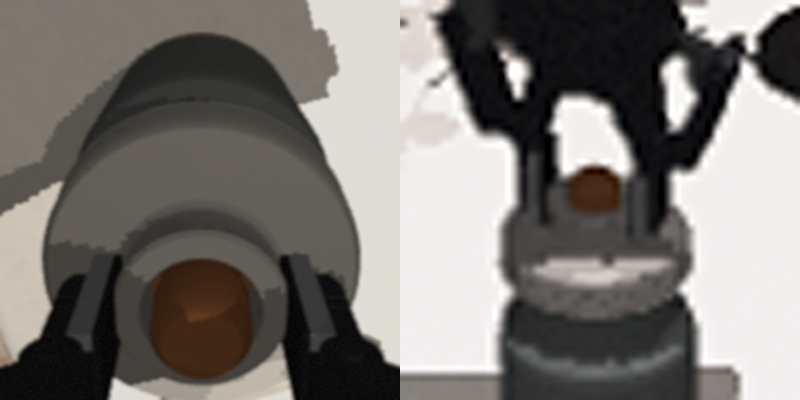

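Call:
servo_tool(rows=[[0, [0, -1.0, 0.01], 0], [0, [0, -2.2, 0.02], 0], [0, [0, -3.4, 0.02], 0], [0, [0, -4.6, 0.02], 0], [0, [0, -5.5, 0.02], 0]])

```text
t: 14.85
ee_pos: [0.5313, 0.1414, 0.2183]
tcp_rot: [0.701, -0.699, 0.098, -0.099]
contact_force: [-0.6, 1.2, -2.1]
finger_gap: 0.474
```

Call:
servo_tool(rows=[[0, [0, -0.8, 0], 0], [0, [0, -1.7, 0], 0], [0, [0, -2.3, 0], 0], [0, [0, -2.5, 0], 0], [0, [0, -2.5, 0], 0]])

```text
t: 15.48
ee_pos: [0.5312, 0.1413, 0.2432]
tcp_rot: [0.701, -0.699, 0.099, -0.099]
contact_force: [-0.6, -0.1, -1.0]
finger_gap: 0.479
```

```bash
python3 - <<'E'
from h import *;from rig import arm
go(arm,[.5308,.1413,.243])
a=arm.camera("side");b=arm.camera("scene");w=arm.camera("wrist");cv2.imwrite("pics/s11.png",a);cv2.imwrite("pics/c11.png",b);cv2.imwrite("pics/w11.png",w)
cv2.imwrite("pics/sc11.png",np.hstack([cv2.resize(b[195:345,180:310],(400,460),interpolation=2),cv2.resize(a[80:200,210:315],(400,460),interpolation=2)]))
S=arm.camera_model("scene");D=arm.camera_model("side")
print("expected knob top", proj(S,[.5308,.1413,.189]),proj(D,[.5308,.1413,.189]))
E
```

```text
t 15.475 tcp [0.5312 0.1413 0.2432] gap 0.479 F [-0.6 -0.1 -1. ] M [-0.02  0.01 -0.04]
q [0.11 0.3  0.04 1.31 0.   1.96]
axes x [ 0.961 -0.276 -0.   ] y [ 0.     0.003 -1.   ] z [0.276 0.961 0.003]
shift cm [-0.04  0.02 -0.01]
expected knob top [243.07699894 261.24188933] [258.90214824 135.54243976]
```

View pics/sc11.png

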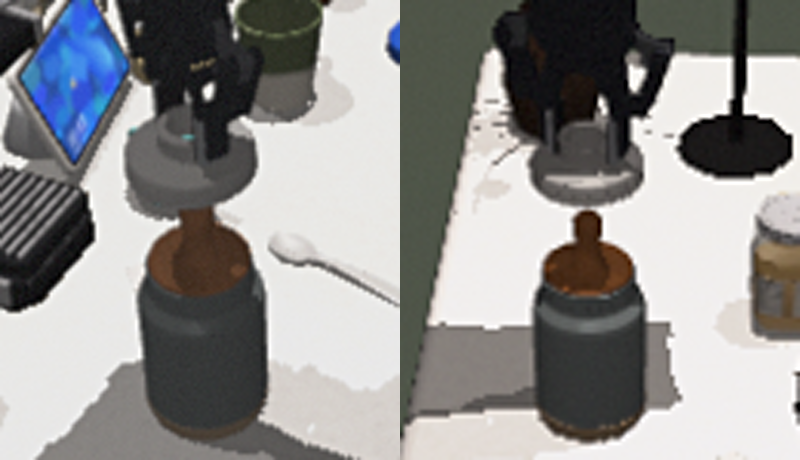

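View pics/s11.png

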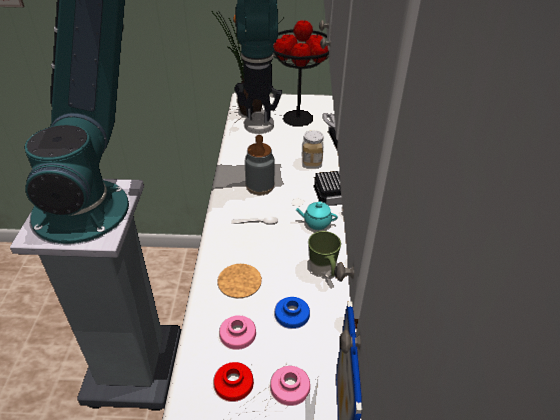

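View pics/w11.png

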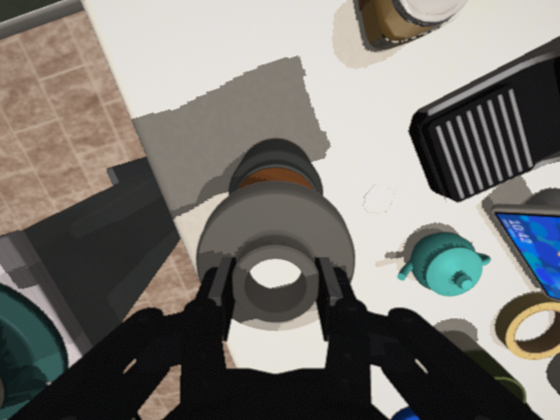

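```bash
python3 - <<'E'
from rig import arm
print(arm.close_job()); s=arm.get_state(); print(s["t"],s["finger_gap"],s["ee_pos"])
E
```

```text
the job is handed in; nothing more can be done
None
the job is handed in; nothing more can be done
```

The job is done and handed in at about 15.6 s of the 48 s allowed.

- **Placing:** I gripped the nested lids by the knob and lowered them into the mouth. I let go only when contact came at TCP z = 0.1689 m; I had worked out 0.169 m for the stopper fully home.
- **Lifting the cap:** I then took the cap by its collar and lifted it straight up about 95 mm. It is still held, with the finger opening steady at 0.48.

**Last checks:** The pictures show the stopper seated and upright, with the top of its knob within about 1.5 pixels of where it should be. The cap hangs level and clear of the knob. By eye, the canister and the things around it look unmoved. The highest contact readings I saw were about 10 N when seating the stopper and 8 N when closing on the collar.

**One disagreement:** My rough fixes of the mouth from the scene and side cameras differed from each other by about 8 to 13 mm. I used the wrist camera's rim fit instead. It gave a mouth radius of 32.05 mm, against a nominal 32 mm, and the insertion showed no side contact.

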